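Roll down a stick-on wear plate

TASK

The aluminium wear plate on the shelf board is stuck down at one end only. Pick up the hand roller and roll the plate down with firm, even pressure, about a kilogram, along its length from the stuck end right to the raised end, until it lies flat. Then lay the roller back on the bench, clear of the board, with its drum and the end of its handle on the bench as it lay before, let go, and leave the other things where they are.

Things in the scene. Friction and masses are not known exactly. Their poses are not given: they have to be found in the camera images.
- board: Plain pale wooden shelf board 340 x 105 x 18 mm, lying flat and held immovably on the bench between two low wooden cleats (14 mm high). Origin: centre of its underside, on the bench. Its x axis runs along its length from the plate's stuck end towards the raised end; y across; z up.
- plate (a joint): Lift angle of the plate in rad: 0 = flat; starts at 0.04 to 0.065 (raised end 10 to 16 mm up). The plate swings about its stuck end (board x = -120 mm); a few newtons push it down and it stays where it is pushed.
- plate_stuck_end (a point): Middle of the stuck short edge, on the top face of the plate: a bare aluminium sheet 240 x 60 x 3 mm, centred on the board, along the board's x from -120 to +120 mm, on strips of foam tape. Lying flat its top is 24 mm above the bench; under load the tape gives about 1 mm per 8 N, up to 2 mm, and recovers. Moves with the plate.
- plate_raised_end (a point): Point on the plate's top face, middle of its raised short edge (240 mm from the stuck edge); moves with the plate.
- drum: The roller's black rubber drum, 38 mm diameter, 75 mm wide, turning freely on its axle in a steel fork (fork 89 mm wide over all, top about 67 mm above the bench). Origin: centre of the drum, on the axle; its y axis is the axle (the other two axes turn with the drum).
- roller_grip (a point): Best place to grasp the roller: centre of the straight wooden handle (26 x 26 mm section, flat sides, 128 mm long: 36 mm of it towards the drum, 92 mm towards the butt). Axes as it lies: x level, towards the drum; y parallel to the axle; z up. As it lies, the drum's centre is 67 mm ahead (x) and 24 mm below, and the handle slopes down towards the butt by 0.338 rad.
- tape_reel: Bystander: reel of tape lying flat, 96 mm diameter, 25 mm high; origin at the centre of its underside.
- pot: Bystander: empty terracotta-coloured pot, 90 mm across the rim, 85 mm high; origin at the centre of its underside.
- cleaner: Bystander: white bottle of cleaner, 58 mm diameter, 130 mm high; origin at the centre of its underside.
- roller: The whole hand roller, about 0.4 kg: drum, fork and handle. It lies on the bench on its drum and the butt of its handle, 177 mm long over all. Origin: the point on the bench below the axle, as the roller lies; axes as those of the grip point.

How it is judged:
By the outcome, as a careful person would: the job done as asked, in the order asked, and still so for the second after the job is handed in, with the robot touching nothing.
It also fails if it takes over 72 s, if anything falls off the work surface, if the arm or the gripper's body presses on something with over 40 N, if the wrist force passes 120 N, or if a joint passes its speed limit or range.

ROBOT

A 6-joint arm with a two-finger parallel gripper is mounted at the origin on the work surface. World frame = base frame: x ahead of the robot, y to its left, z up, the work surface at z = 0. Lengths are in m, angles in rad, forces in N, time in s.
With the tool pointing down it reaches from about 0.375 to 0.975 m from the base axis. Payload 3.8 kg.
Tool frame: the origin (TCP) lies on the centre line of the jaws, within the pads' length; the fingertips stand 14 mm ahead of it and the grasp point (between the pads) lies 5 mm behind it; z points along the fingers, y is the line along which they close (so a half turn about z gives the same grasp; the last joint's range is limited). The gripper opens to 85 mm and grips with 20 to 120 N. Pads are 22 mm wide; open, the fingers measure 114 mm over their backs; the gripper's body (76 mm by 85 mm) begins 54 mm behind the grasp point. The pads swing forward as they close: fully open they stand 13 mm farther back than shut.
Start: joints at [-0.037, 0.264, 1.604, -0, 1.274, -0.037], TCP at [0.675, -0, 0.245] pointing down, gripper open.
Joint ranges: [-2.63, 2.63], [-0.94, 2.18], [0.31, 2.57], [-1.31, 4.45], [0, 2.66], [-2.55, 2.55]. Speed limits (rad/s): [2.57, 2.57, 3.14, 3.14, 3.14, 3.14].

INTERFACE

Orientations are given as a rotation vector (axis times angle).
In Python, from workcell import bot, eyes, spot_in gives the robot as it stands.
- The arm moves only by the tool carry_out, never from a script. Its argument "series" is text: rows parted by semicolons, each of 4 numbers parted by spaces: the shift along the world's x, y, z in m, then the turn about the world's z in degrees. In form: tx ty tz roll; .... A call has 1 to 20 rows; each row shifts and turns the commanded pose from where the row before left it; what a row does not reach is not made up. A row lasts 1/8 s, in which the tool goes at most 62.5 mm and 10.7 degrees, less where a joint would pass 70% of its speed; a pose out of reach is approached as far as the arm can. A call is refused whole if a number of a shift passes 0.0625 or a number of a turn 10.7, either way. A call with a gripper value outside its range is refused whole. "jaw" is the gripper command: -1 is shut, 1 is fully open, values between are in proportion, set as the call begins (left out, the last holds). The fingers move at their own pace and stop on an object; "grip_force" is the grip in N (left out, the last holds). Time passes only in rows, so rows that do not move let the fingers close. It gives the time, the measured TCP pose, the force, the opening and the grip force at its end, in the units of the state.
- bot.read_state(): the state, without advancing time (a new reading comes with each control period).
- eyes.read_camera(name): name is "scene" or "side" or "wrist"; returns (picture, depth): 384x512x3 uint8, blue, green, red; 384x512 float32, m along the optical axis (not along the pixel's ray), 0 where there is no reading.
- eyes.get_calibration(name): a dict with "K" (3x3 intrinsics, pixels), "position" and "rotation" of the camera in the world; the wrist camera has in their place "T_tool_cam" (4x4, takes a point from camera to tool coordinates, whose origin is the TCP and whose axes are the flange's). Camera axes: x right, y down, z forward; pixel columns grow to the right and rows downward; lengths in m; the calibration is good to about 2 mm. A picture is of the moment at which its call begins: read the wrist's pose just before it. get_calibration takes no time and is no camera call.
- bot.finish_job(): hands the job in; it is judged then, once.
Trained networks look in the newest picture that a camera, given by its name, has taken for a name from the list of things; names that differ only in an ending like _2 or _b are one class to them, and where a whole thing is asked for, a point or a joint stands for the part that bears it (a point fixed in the world has none). Each returns a list of dicts, best first, with "score" (0 to 1); they miss things now and then, are a little off and sometimes report something else, mostly with a low value. They report only what shows in the picture. A call takes as long as a camera call.
- spot_in(camera, target): "rect" ([centre column, centre row, width, height] in pixels, round what is visible of it).
The state is a dict: "time": time; "q": joint angles; "joint_vel": joint speeds; "joint_torque": joint torques, N m; "tool_pos": TCP position; "tcp_rot": TCP orientation; "wrist_force": force on the tool from outside, world axes, zero at the start; "torque": the same for the moment, N m; "width": opening from 0.0 (shut) to 1.0 (fully open); "grip_force": force on a finger pad.
Only numpy, scipy, OpenCV 4.12 (cv2) and the standard library are available. Lean on these libraries where they do the work, as an engineer would, in place of code of your own. Each camera call takes 0.05 s, during which the arm holds its last target. There are 200 camera calls.

## Working session

There is one attempt and no reset: what is moved stays moved. The work goes in short steps, Python scripts to look and compute and a tool call to move; the robot and the scene stay as the last step left them, time stands still between calls to the robot, and variables do not carry over. Pictures are saved under pics/ and viewed, at most 10 in all, crops included, and the job is handed in when it is done.

Besides the shell and the picture viewer there is one more tool, called after "Request:" as name(argument=value, ...), one argument or row to a line, values as JSON. carry_out: Moves the arm, as the interface text tells. Its arguments: {"type":"object","properties":{"series":{"type":"string"},"jaw":{"type":"number"},"grip_force":{"type":"number"}},"required":["series"]}

```bash
mkdir -p pics; cat > h.py <<'E'
import numpy as np, cv2
from scipy.spatial.transform import Rotation as R
from workcell import bot, eyes, spot_in
def cam(n):
    s=bot.read_state(); im,d=eyes.read_camera(n); c=eyes.get_calibration(n); K=np.array(c["K"])
    if n=="wrist":
        T=np.eye(4);T[:3,:3]=R.from_rotvec(s["tcp_rot"]).as_matrix();T[:3,3]=s["tool_pos"];T=T@np.array(c["T_tool_cam"])
    else:
        T=np.eye(4);r=np.array(c["rotation"]);T[:3,:3]=r if r.shape==(3,3) else R.from_rotvec(r).as_matrix();T[:3,3]=c["position"]
    v,u=np.mgrid[:384,:512]
    P=np.stack([(u-K[0,2])/K[0,0]*d,(v-K[1,2])/K[1,1]*d,d],-1)@T[:3,:3].T+T[:3,3]
    P[d==0]=np.nan
    return im,d,P
E
python3 - <<'E'
from h import *
np.set_printoptions(precision=3,suppress=True)
ims=[]
for n in ("scene","side"):
    im,d,P=cam(n); ims.append(im); np.save(n+"P.npy",P); cv2.imwrite(n+".png",im)
    c=eyes.get_calibration(n);print(n,c["position"])
    for t in ("board","plate","drum","roller_grip","roller","tape_reel","pot","cleaner","plate_raised_end"):
        for r in spot_in(n,t)[:1]:
            x,y,w,h=r["rect"]; p=P[int(y)-2:int(y)+3,int(x)-2:int(x)+3].reshape(-1,3)
            print(t,round(r["score"],2),np.round(r["rect"]),np.nanmedian(p,0))
cv2.imwrite("pics/a.png",cv2.resize(ims[0],(800,600)));cv2.imwrite("pics/b.png",cv2.resize(ims[1],(800,600)))
print(bot.read_state())
E
```

```text
scene [1.429 0.09  0.609]
board 0.65 [260. 203.  50.  96.] [0.613 0.086 0.025]
plate 0.84 [258. 191.  29.  61.] [0.567 0.078 0.027]
drum 0.83 [118. 190.  34.  19.] [ 0.579 -0.268  0.027]
roller_grip 0.57 [124. 179.  51.  36.] [ 0.491 -0.283 -0.001]
roller 0.63 [123. 179.  52.  41.] [ 0.491 -0.283 -0.001]
tape_reel 0.71 [125. 236.  46.  33.] [ 0.718 -0.216 -0.002]
pot 0.64 [379. 162.  33.  42.] [0.471 0.394 0.066]
cleaner 0.83 [398. 204.  28.  58.] [0.678 0.391 0.079]
plate_raised_end 0.95 [261. 193.  25.  61.] [0.574 0.085 0.027]
side [ 0.208 -0.473  0.602]
board 0.94 [239. 214. 153.  88.] [0.528 0.056 0.032]
plate 0.8 [244. 205.  91.  47.] [0.555 0.081 0.031]
drum 0.79 [347. 314.  29.  45.] [ 0.545 -0.277  0.032]
roller_grip 0.57 [322. 318. 101.  74.] [ 0.491 -0.265  0.055]
roller 0.96 [322. 319. 102.  70.] [ 0.491 -0.268  0.055]
tape_reel 0.98 [386. 255.  46.  37.] [ 0.746 -0.208  0.001]
pot 0.76 [143. 154.  34.  42.] [0.415 0.364 0.076]
cleaner 0.86 [213. 128.  21.  48.] [0.64  0.381 0.08 ]
plate_raised_end 0.64 [243. 206.  90.  48.] [0.551 0.076 0.031]
{'time': 1.0, 'q': array([-0.037,  0.264,  1.604,  0.   ,  1.274, -0.037]), 'joint_vel': array([-0.002,  0.   , -0.001, -0.001,  0.001, -0.   ]), 'joint_torque': array([ -0.001, -51.508, -36.774,  -0.   ,   0.001,  -0.   ]), 'tool_pos': array([0.675, 0.   , 0.245]), 'tcp_rot': array([-2.221, -2.221, -0.   ]), 'wrist_force': array([ 0.162, -0.067, -0.387]), 'torque': array([ 0.026,  0.035, -0.048]), 'grip_force': 0.0, 'width': 0.9960522832621567}
```

View pics/a.png

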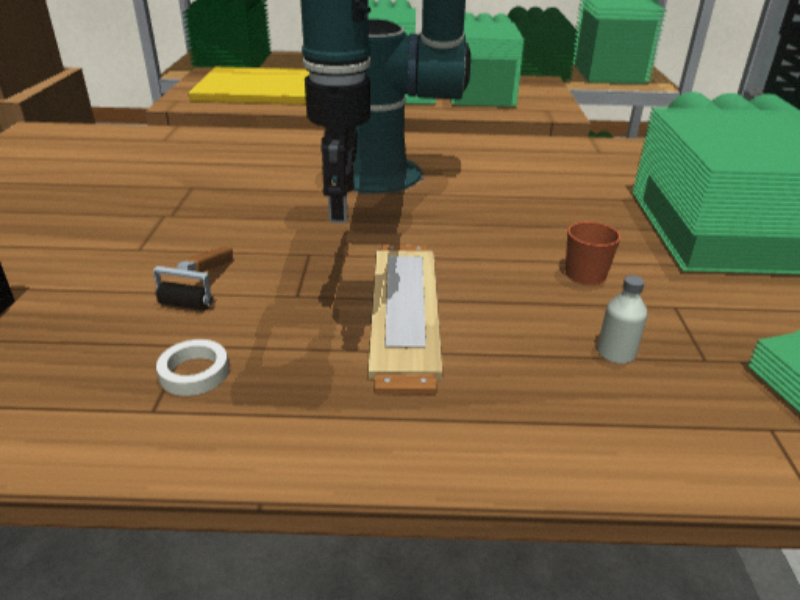

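View pics/b.png

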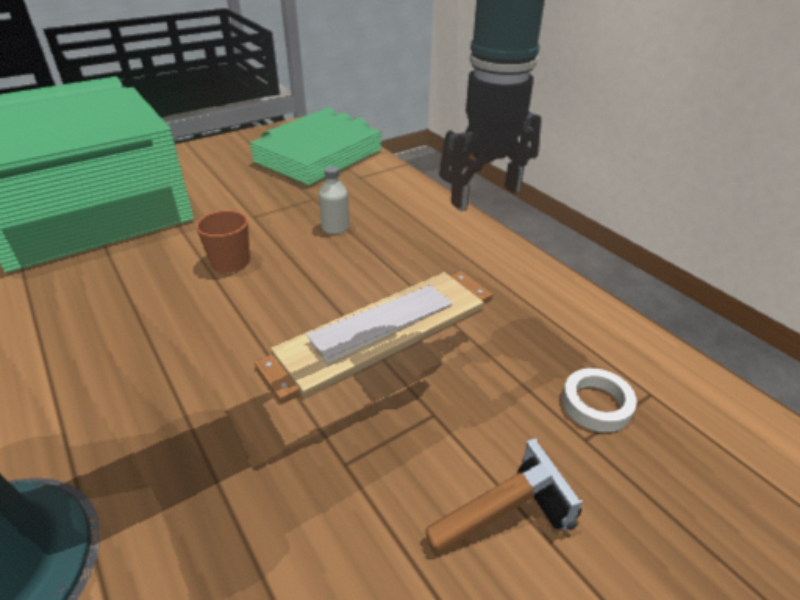

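The scene view shows the roller with its drum at about (183,293) and its butt at (232,255). The board is at (405,310) and the plate at (405,300), and the bystanders are clear of both. In the side view the roller is at (505,500), with the butt towards the robot, and the board at (380,330).

Next I'll fit the poses from the depth data.

```bash
python3 - <<'E'
from h import *
np.set_printoptions(precision=4,suppress=True)
for n in ("scene","side"):
    P=np.load(n+"P.npy"); im=cv2.imread(n+".png"); 
    Q=P.reshape(-1,3); hsv=cv2.cvtColor(im,cv2.COLOR_BGR2HSV).reshape(-1,3)
    m=(Q[:,0]>.38)&(Q[:,0]<.8)&(Q[:,1]>-.02)&(Q[:,1]<.2)&(Q[:,2]>.012)&(Q[:,2]<.06)
    r=cv2.minAreaRect(Q[m][:,:2].astype(np.float32)); print(n,"board",r,m.sum())
    pl=m&(hsv[:,1]<60); r=cv2.minAreaRect(Q[pl][:,:2].astype(np.float32)); print("plate",r,pl.sum())
    for a in np.arange(.4,.76,.03):
        k=pl&(abs(Q[:,0]-a)<.015); b=m&~pl&(abs(Q[:,0]-a)<.015)
        if k.sum()>3 or b.sum()>3: print(round(a,2),k.sum(),np.median(Q[k],0) if k.sum() else '',"board",np.median(Q[b],0) if b.sum() else '')
    k=(Q[:,0]>.36)&(Q[:,0]<.65)&(Q[:,1]>-.36)&(Q[:,1]<-.19)&(Q[:,2]>.008)&(Q[:,2]<.1)
    print("roller",k.sum(),cv2.minAreaRect(Q[k][:,:2].astype(np.float32)))
    hd=k&(hsv[:,1]>90)&(hsv[:,2]>60); print("handle",hd.sum(),cv2.minAreaRect(Q[hd][:,:2].astype(np.float32)),Q[hd].min(0),Q[hd].max(0))
    fk=k&~hd;print("fork",fk.sum(),cv2.minAreaRect(Q[fk][:,:2].astype(np.float32)),Q[fk][:,2].max())
E
```

```text
scene board ((0.572708785533905, 0.08279064297676086), (0.3839246928691864, 0.10480613261461258), 1.2792418003082275) 3545
plate ((0.5791370868682861, 0.08309406042098999), (0.34336328506469727, 0.061426062136888504), 1.091322660446167) 1412
0.4 10 [0.4114 0.095  0.0165] board [0.4009 0.0819 0.0156]
0.43 19 [0.4426 0.0743 0.0327] board [0.4286 0.0486 0.016 ]
0.46 138 [0.4612 0.0805 0.0325] board [0.4598 0.0482 0.0159]
0.49 137 [0.4907 0.0809 0.0312] board [0.4887 0.0496 0.0162]
0.52 162 [0.5198 0.0817 0.0296] board [0.5205 0.0509 0.0161]
0.55 159 [0.55   0.0823 0.0284] board [0.5503 0.0516 0.016 ]
0.58 181 [0.5808 0.083  0.027 ] board [0.5809 0.1155 0.0162]
0.61 195 [0.6101 0.0836 0.0254] board [0.6102 0.0522 0.016 ]
0.64 195 [0.6398 0.0845 0.0241] board [0.6402 0.0542 0.0163]
0.67 203 [0.6689 0.0848 0.0227] board [0.6763 0.0852 0.0164]
0.7 0  board [0.7001 0.086  0.0163]
0.73 6 [0.7437 0.1095 0.013 ] board [0.7281 0.0862 0.0153]
roller 1031 ((0.5086562633514404, -0.24580922722816467), (0.09278583526611328, 0.17766347527503967), 61.808109283447266)
handle 180 ((0.493018239736557, -0.
[... 921 characters left out ...]
98 [0.6094 0.0792 0.0279] board [0.6097 0.0461 0.0183]
0.64 179 [0.6391 0.0814 0.0265] board [0.6393 0.0462 0.0185]
0.67 150 [0.6672 0.0812 0.0253] board [0.6707 0.0493 0.0186]
0.7 0  board [0.7004 0.0809 0.0188]
0.73 3 [0.743  0.1112 0.0146] board [0.7265 0.0814 0.018 ]
roller 2503 ((0.4895712435245514, -0.27403080463409424), (0.09610219299793243, 0.16537486016750336), 88.38961029052734)
handle 1341 ((0.5009104609489441, -0.25548967719078064), (0.07837031036615372, 0.17851465940475464), 65.09101867675781) [ 0.4075 -0.324   0.0096] [ 0.5711 -0.2332  0.0671]
fork 1162 ((0.5464305281639099, -0.2752855122089386), (0.09607507288455963, 0.04997725784778595), 87.27007293701172) 0.07337587556866743
```

Request:
carry_out(
  series="-0.021 -0.03 0 10;-0.021 -0.03 0 10;-0.021 -0.03 0 10;-0.021 -0.03 0 10;-0.021 -0.03 0 10;-0.021 -0.03 0 10;-0.021 -0.03 0 10;-0.021 -0.03 0 10;-0.021 -0.03 0 10;0 0 0 0;0 0 0 0",
)

```text
time: 2.38
tool_pos: [0.4862, -0.2698, 0.2454]
tcp_rot: [0.003, 3.141, 0.001]
wrist_force: [-0.5, 0.7, 0.5]
width: 0.997
grip_force: 0.0
```

```bash
python3 - <<'E'
from h import *
np.set_printoptions(precision=4,suppress=True)
s=bot.read_state();print(s["q"],s["tool_pos"],s["tcp_rot"],s["time"])
print(R.from_rotvec(s["tcp_rot"]).as_matrix())
im,d,P=cam("wrist"); cv2.imwrite("pics/c.png",im); np.save("wP.npy",P)
for t in ("drum","roller","roller_grip"):
    for r in spot_in("wrist",t)[:1]:
        x,y,w,h=r["rect"];print(t,r["score"],np.round(r["rect"]),P[int(y),int(x)])
Q=P.reshape(-1,3);hsv=cv2.cvtColor(im,cv2.COLOR_BGR2HSV).reshape(-1,3)
k=(Q[:,2]>.012)&(Q[:,2]<.1)&(Q[:,0]>.36)&(Q[:,0]<.65)&(Q[:,1]>-.36)&(Q[:,1]<-.19)
print("roller",k.sum(),Q[k].min(0),Q[k].max(0))
for a in np.arange(.4,.6,.015):
    b=k&(abs(Q[:,0]-a)<.0075)
    if b.sum(): print(round(a,3),b.sum(),(Q[b][:,1].min()+Q[b][:,1].max())/2,np.ptp(Q[b][:,1]),np.percentile(Q[b][:,2],90))
E
```

```text
[-0.5518  0.0391  1.8608  0.0006  1.2414 -2.1206] [ 0.4862 -0.2698  0.2454] [0.0035 3.141  0.0006] 2.375
[[-1.      0.0022  0.0006]
 [ 0.0022  1.      0.0004]
 [-0.0006  0.0004 -1.    ]]
drum 0.91 [250. 217.  58.  26.] [ 0.5368 -0.2749  0.0671]
roller 0.8 [252. 175.  70. 133.] [ 0.4864 -0.2723  0.0509]
roller_grip 0.74 [251. 174.  68. 136.] [ 0.4889 -0.2737  0.0403]
roller 3900 [ 0.4086 -0.3233  0.0126] [ 0.5736 -0.2283  0.0729]
0.415 224 -0.24642150141899588 0.02630820264430464 0.029645824172393982
0.43 273 -0.24838419528027272 0.02773630885171427 0.03514999306196718
0.445 276 -0.2514463244602374 0.029067752427090865 0.040596457134724345
0.46 271 -0.2541325442659016 0.028907119301138456 0.04593602664194407
0.475 272 -0.25738562938644893 0.02748925139149866 0.05142525400817871
0.49 284 -0.2605755628499127 0.028836933576604773 0.056601122698070286
0.505 280 -0.26432409371578386 0.028659969764042365 0.06235082548803268
0.52 241 -0.2663246739336528 0.027626421458180506 0.06519403404052065
0.535 348 -0.2883821515039908 0.056605004125025726 0.06849571093040814
0.55 960 -0.27974681383768796 0.08706849002467215 0.0646295325491151
0.565 468 -0.2630947652975849 0.0696297862810259 0.0639594005763504
0.58 3 -0.23577783499528598 0.003557897611392219 0.06287712184548544
```

View pics/c.png

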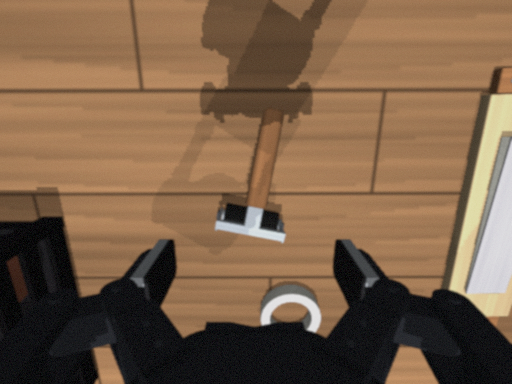

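The wrist view shows the handle running from (272,112) to (255,210) and the fork at (250,230). The grip point comes out at about (0.490, -0.2605), with a yaw of -10.8°.

Request:
carry_out(
  series="0.002 0.005 -0.03 -5.4;0.002 0.004 -0.03 -5.4;0 0 -0.03 0;0 0 -0.03 0;0 0 -0.03 0;0 0 -0.025 0;0 0 -0.02 0;0 0 -0.0125 0;0 0 0 0;0 0 0 0",
)

```text
time: 3.82
tool_pos: [0.4908, -0.2612, 0.0386]
tcp_rot: [0.295, 3.126, -0.001]
wrist_force: [-0.3, 0.3, -0.4]
width: 0.997
grip_force: 0.0
```

Request:
carry_out(
  series="0 0 0 0;0 0 0 0;0 0 0 0;0 0 0 0;0 0 0 0;0 0 0 0;0 0 0 0;0 0 0 0",
  jaw=-1,
  grip_force=30,
)

```text
time: 4.82
tool_pos: [0.4903, -0.2613, 0.0382]
tcp_rot: [0.296, 3.127, -0.001]
wrist_force: [-1.5, -0.5, 5.1]
width: 0.302
grip_force: 30.3
```

Request:
carry_out(
  series="0 0 0.02 0;0 0 0.03 0;0 0 0.03 0;0 0 0 0;0 0 0 0;0 0 0 0",
)

```text
time: 5.58
tool_pos: [0.4884, -0.26, 0.1153]
tcp_rot: [-0.295, -3.124, -0.003]
wrist_force: [0.9, 0.4, -3.4]
width: 0.296
grip_force: 30.3
```

```bash
python3 - <<'E'
from h import *
im,d,P=cam("side"); cv2.imwrite("pics/d.png",cv2.resize(im[180:384,180:480],(800,544)))
s=bot.read_state();print({k:np.round(s[k],3) for k in("tool_pos","wrist_force","torque","width","grip_force","time")})
Q=P.reshape(-1,3);hsv=cv2.cvtColor(im,cv2.COLOR_BGR2HSV).reshape(-1,3)
k=(hsv[:,1]>90)&(hsv[:,2]>60)&(Q[:,2]>.03)&(Q[:,2]<.17)&(Q[:,0]>.36)&(Q[:,0]<.62)&(Q[:,1]>-.36)&(Q[:,1]<-.19)
a=Q[k]; 
for x in np.arange(.4,.58,.01):
    b=a[abs(a[:,0]-x)<.005]
    if len(b)>5: print(round(x,3),len(b),b[:,2].max().round(4),b[:,2].min().round(4),np.median(b[:,1]).round(3))
E
```

```text
{'tool_pos': array([ 0.489, -0.26 ,  0.116]), 'wrist_force': array([-0.225, -0.086, -3.748]), 'torque': array([ 0.039,  0.186, -0.036]), 'width': np.float64(0.298), 'grip_force': np.float64(30.271), 'time': np.float64(5.625)}
0.41 130 0.1076 0.0857 -0.251
0.42 139 0.1123 0.0887 -0.253
0.43 138 0.1152 0.0914 -0.255
0.44 140 0.118 0.0932 -0.257
0.45 136 0.1226 0.098 -0.258
0.46 138 0.1252 0.1003 -0.26
0.47 133 0.167 0.1021 -0.263
0.48 86 0.1694 0.1079 -0.258
0.49 38 0.1691 0.1071 -0.251
0.55 6 0.1003 0.079 -0.321
0.57 7 0.1027 0.0869 -0.314
```

View pics/d.png

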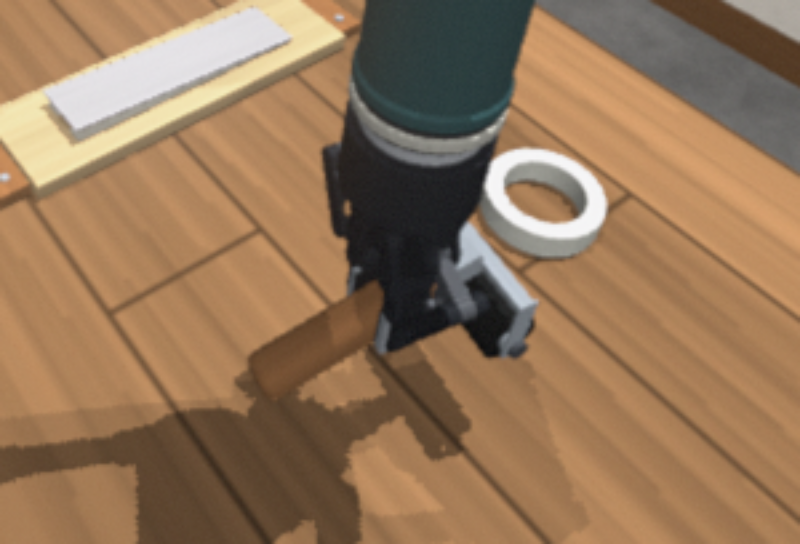

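The roller is held with almost no droop, so the butt is still level with the drum bottom and would drag on the plate. I'll raise the butt by pressing it lightly on the bare side margin of the board.

Request:
carry_out(
  series="0.014 0.02725 0 -9.9;0.014 0.02725 0 -9.9;0.014 0.02725 0 -9.9;0.014 0.02725 0 -9.9;0.014 0.02725 0 -9.9;0.014 0.02725 0 -9.9;0.014 0.02725 0 -9.9;0.014 0.02725 0 -9.9;0 0 0 0;0 0 0 0;0 0 -0.02 0;0 0 -0.02 0;0 0 -0.012 0;0 0 0 0;0 0 0 0",
)

```text
time: 7.5
tool_pos: [0.6023, -0.0432, 0.066]
tcp_rot: [2.221, 2.221, 0.0]
wrist_force: [0.3, 0.6, -3.3]
width: 0.298
grip_force: 30.4
```

```bash
python3 - <<'E'
from h import *
im,d,P=cam("side"); cv2.imwrite("pics/e.png",cv2.resize(im[130:334,180:480],(800,544)))
s=bot.read_state();print({k:np.round(s[k],3) for k in("q","tool_pos","wrist_force","torque","width","grip_force","time")})
E
```

```text
{'q': array([-0.113,  0.3  ,  1.915, -0.   ,  0.926, -0.113]), 'tool_pos': array([ 0.603, -0.043,  0.066]), 'wrist_force': array([ 0.44 , -0.087, -3.547]), 'torque': array([ 0.179, -0.033,  0.015]), 'width': np.float64(0.299), 'grip_force': np.float64(30.399), 'time': np.float64(7.55)}
```

View pics/e.png

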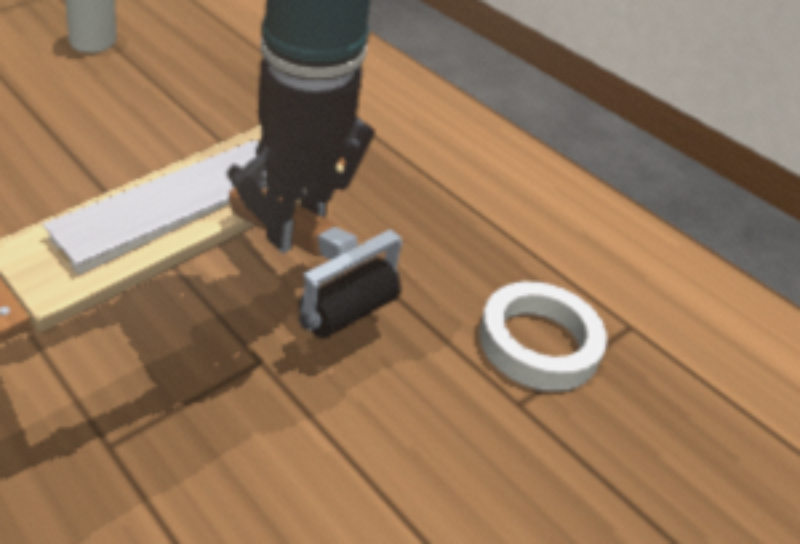

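The handle points over the board margin at about (245,205), with the drum hanging free at (350,300). I'll press down gently with a light grip.

Request:
carry_out(
  series="0 0 0 0;0 0 -0.006 0;0 0 -0.004 0;0 0 -0.002 0;0 0 -0.002 0;0 0 0 0",
  grip_force=20,
)

```text
time: 8.3
tool_pos: [0.6024, -0.0433, 0.052]
tcp_rot: [2.221, 2.221, 0.001]
wrist_force: [0.7, -3.0, -1.8]
width: 0.294
grip_force: 30.6
```

Request:
carry_out(
  series="0 0 -0.002 0;0 0 -0.002 0;0 0 0 0",
)

```text
time: 8.68
tool_pos: [0.6022, -0.0429, 0.0476]
tcp_rot: [2.222, 2.221, 0.001]
wrist_force: [-0.5, -1.5, -1.8]
width: 0.299
grip_force: 30.3
```

Request:
carry_out(
  series="0 0 0 0;0 0 0.025 0;0 0 0.045 0;0.016 0.0145 0 -9.86;0.016 0.0145 0 -9.86;0.016 0.0145 0 -9.86;0.016 0.0145 0 -9.86;0.016 0.0145 0 -9.86;0.016 0.0145 0 -9.86;0.016 0.0145 0 -9.86;0.016 0.0145 0 -9.86;0.014 0.0137 0 -9.86;0 0 0 0;0 0 0 0",
  jaw=-1,
  grip_force=110,
)

```text
time: 10.42
tool_pos: [0.7428, 0.0865, 0.1165]
tcp_rot: [3.141, 0.039, -0.004]
wrist_force: [-0.4, 0.4, -5.1]
width: 0.288
grip_force: 108.8
```

```bash
python3 - <<'E'
from h import *
np.set_printoptions(precision=4,suppress=True)
im,d,P=cam("side"); cv2.imwrite("pics/f.png",cv2.resize(im[90:294,180:480],(800,544)))
s=bot.read_state();print({k:np.round(s[k],3) for k in("q","tool_pos","tcp_rot","wrist_force","torque","width","grip_force","time")})
for t in ("drum","roller"):
    for r in spot_in("side",t)[:1]: print(t,r)
Q=P.reshape(-1,3);hsv=cv2.cvtColor(im,cv2.COLOR_BGR2HSV).reshape(-1,3)
k=(Q[:,2]>.04)&(Q[:,2]<.13)&(Q[:,0]>.58)&(Q[:,0]<.9)&(Q[:,1]>.02)&(Q[:,1]<.15)
h=k&(hsv[:,1]>90)&(hsv[:,2]>50);a=Q[h]
for x in np.arange(.6,.9,.01):
    b=a[abs(a[:,0]-x)<.005]; c=Q[k&(abs(Q[:,0]-x)<.005)]
    if len(c)>5: print(round(x,3),len(b),b[:,2].max() if len(b) else '',b[:,2].min() if len(b) else '',"all",c[:,2].min(),c[:,2].max(),c[:,1].min(),c[:,1].max())
E
```

```text
{'q': array([ 0.082,  0.491,  1.54 , -0.   ,  1.113,  1.63 ]), 'tool_pos': array([0.743, 0.086, 0.117]), 'tcp_rot': array([ 3.141,  0.038, -0.003]), 'wrist_force': array([-0.054,  0.688, -4.327]), 'torque': array([ 0.017, -0.153,  0.037]), 'width': np.float64(0.283), 'grip_force': np.float64(108.803), 'time': np.float64(10.475)}
drum {'rect': [281.0, 168.7, 22.7, 27.5], 'score': 0.94}
roller {'rect': [297.9, 162.6, 64.3, 38.9], 'score': 0.7}
0.65 18 0.09788636410783313 0.08367645329741669 all 0.08367645329741669 0.10263977385726347 0.045789946246083624 0.1219422089473638
0.66 27 0.10600198570995412 0.07684236142506129 all 0.07684236142506129 0.12867242522328176 0.0408803707021525 0.12722312843566302
0.67 15 0.11059797297297519 0.08731866490398033 all 0.07130854724852842 0.12984589198906443 0.03521714507122514 0.128875445797139
0.68 30 0.1099507935489662 0.086691732189905 all 0.07205342751796773 0.12777519238160295 0.036827276176857826 0.1273875518913779
0.69 5 0.09961626234837861 0.08431213467176357 all 0.08431213467176357 0.1299275057195302 0.047180709798956555 0.07721008378336863
0
[... 868 characters left out ...]
027 0.07281706918835812 0.07673661057298603
0.78 22 0.12223925205643082 0.10107034199450027 all 0.10107034199450027 0.12223925205643082 0.07324077865347339 0.07752471850036796
0.79 21 0.12092043727956764 0.09777407730685095 all 0.09777407730685095 0.12092043727956764 0.07358172216835085 0.07712470322751502
0.8 22 0.12028186552000225 0.09675236820369937 all 0.09675236820369937 0.12028186552000225 0.07352631248690172 0.0840949726052383
0.81 27 0.11850352234586536 0.09256049295148405 all 0.09256049295148405 0.11850352234586536 0.07394304270212732 0.08720135581205107
0.82 22 0.11512622874937034 0.09164266192571979 all 0.09164266192571979 0.11512622874937034 0.0742044122325119 0.09266380738022367
```

View pics/f.png

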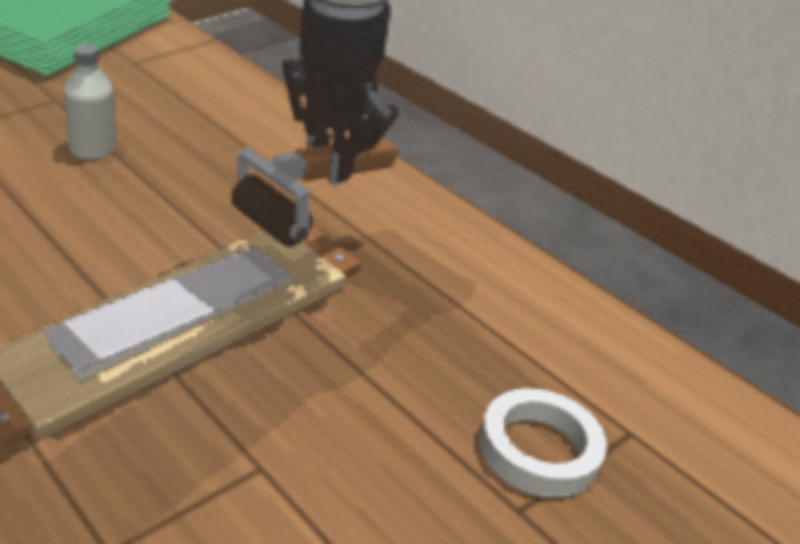

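The side view shows the drum above the stuck end at about (270,210) and the handle at (370,155). The butt is about 20 mm above the drum bottom, so I'll lower it to contact.

Request:
carry_out(
  series="0 0 -0.02 0;0 0 -0.02 0;0 0 -0.005 0;0 0 0 0;0 0 0 0",
)

```text
time: 11.2
tool_pos: [0.7445, 0.0868, 0.0732]
tcp_rot: [-3.141, -0.035, -0.002]
wrist_force: [-0.1, -0.2, -3.4]
width: 0.286
grip_force: 109.0
```

Request:
carry_out(
  series="0 0 -0.001 0;0 0 -0.001 0;0 0 0 0;0 0 0 0",
)

```text
time: 11.7
tool_pos: [0.744, 0.0867, 0.0708]
tcp_rot: [-3.141, -0.035, -0.0]
wrist_force: [-0.4, 0.0, -3.7]
width: 0.286
grip_force: 109.0
```

Request:
carry_out(
  series="0 0 -0.001 0;0 0 0 0;0 0 0 0",
)

```text
time: 12.08
tool_pos: [0.7442, 0.0867, 0.0701]
tcp_rot: [-3.141, -0.035, -0.001]
wrist_force: [-0.2, -1.3, -1.8]
width: 0.285
grip_force: 109.0
```

Request:
carry_out(
  series="0 0 -0.0005 0;0 0 0 0;0 0 0 0",
)

```text
time: 12.45
tool_pos: [0.7443, 0.0867, 0.0697]
tcp_rot: [-3.141, -0.035, -0.001]
wrist_force: [0.5, -0.2, -0.7]
width: 0.284
grip_force: 109.2
```

Request:
carry_out(
  series="0 0 -0.0005 0;0 0 0 0;0 0 0 0",
)

```text
time: 12.82
tool_pos: [0.7443, 0.0867, 0.0693]
tcp_rot: [-3.141, -0.035, -0.001]
wrist_force: [0.6, 0.3, 1.2]
width: 0.286
grip_force: 109.4
```

Request:
carry_out(
  series="0 0 -0.0006 0;0 0 -0.0006 0;0 0 0 0;0 0 0 0",
)

```text
time: 13.32
tool_pos: [0.7446, 0.0867, 0.0686]
tcp_rot: [-3.141, -0.035, -0.002]
wrist_force: [0.6, -0.7, 6.8]
width: 0.281
grip_force: 110.0
```

Request:
carry_out(
  series="0.004 0.0001 0 0;0.004 0.0001 0 0;0 0 0 0;-0.003 -0.0001 0 0;-0.003 -0.0001 0 0;-0.003 0 0 0;-0.003 -0.0001 0 0;-0.003 -0.0001 0 0;-0.003 0 0 0;-0.003 -0.0001 0 0;-0.003 -0.0001 0 0",
)

```text
time: 14.7
tool_pos: [0.7278, 0.0863, 0.068]
tcp_rot: [-3.141, -0.034, 0.0]
wrist_force: [-0.0, -0.1, 6.0]
width: 0.286
grip_force: 110.2
```

Request:
carry_out(
  series="-0.003 -0.0001 0 0;-0.003 -0.0001 0 0;-0.003 0 0 0;-0.003 -0.0001 0 0;-0.003 -0.0001 0 0;-0.003 -0.0001 0 0;-0.003 0 0 0;-0.003 -0.0001 0 0;-0.003 -0.0001 0 0;-0.003 0 0 0",
)

```text
time: 15.95
tool_pos: [0.6978, 0.0857, 0.0679]
tcp_rot: [-3.141, -0.034, 0.0]
wrist_force: [0.2, -0.2, 6.3]
width: 0.283
grip_force: 110.2
```

Steady at about 10 N, so I'll continue.

Request:
carry_out(
  series="-0.003 -0.0001 0 0;-0.003 -0.0001 0 0;-0.003 0 0 0;-0.003 -0.0001 0 0;-0.003 -0.0001 0 0;-0.003 -0.0001 0 0;-0.003 0 0 0;-0.003 -0.0001 0 0;-0.003 -0.0001 0 0;-0.003 0 0 0;-0.003 -0.0001 0 0;-0.003 -0.0001 0 0;-0.003 0 0 0;-0.003 -0.0001 0 0",
)

```text
time: 17.7
tool_pos: [0.6558, 0.0848, 0.0679]
tcp_rot: [-3.141, -0.034, 0.0]
wrist_force: [0.3, 0.1, 5.2]
width: 0.288
grip_force: 110.2
```

Request:
carry_out(
  series="-0.003 -0.0001 0 0;-0.003 -0.0001 0 0;-0.003 0 0 0;-0.003 -0.0001 0 0;-0.003 -0.0001 0 0;-0.003 -0.0001 0 0;-0.003 0 0 0;-0.003 -0.0001 0 0;-0.003 -0.0001 0 0;-0.003 0 0 0;-0.003 -0.0001 0 0;-0.003 -0.0001 0 0;-0.003 0 0 0;-0.003 -0.0001 0 0",
)

```text
time: 19.45
tool_pos: [0.6138, 0.0839, 0.0678]
tcp_rot: [-3.141, -0.034, 0.0]
wrist_force: [0.0, 0.7, 6.3]
width: 0.283
grip_force: 110.2
```

```bash
python3 - <<'E'
from h import *
for n,y0 in (("scene",.083),("side",.078)):
    P=np.load(n+"P.npy"); im=cv2.imread(n+".png");Q=P.reshape(-1,3);s=cv2.cvtColor(im,cv2.COLOR_BGR2HSV).reshape(-1,3)[:,1]
    k=(abs(Q[:,1]-y0-.0225*(Q[:,0]-.57))<.02)
    for lo,hi in((.39,.47),(.66,.77)):
        print(n,[(round(x,3),int(np.median(s[k&(abs(Q[:,0]-x)<.002)])),round(float(np.median(Q[k&(abs(Q[:,0]-x)<.002)][:,2]))*1000,1)) for x in np.arange(lo,hi,.004) if (k&(abs(Q[:,0]-x)<.002)).sum()])
E
```

```text
scene [(np.float64(0.39), 101, 13.8), (np.float64(0.394), 99, 15.4), (np.float64(0.398), 93, 15.6), (np.float64(0.402), 92, 16.1), (np.float64(0.406), 72, 15.5), (np.float64(0.41), 46, 16.5), (np.float64(0.414), 19, 16.8), (np.float64(0.442), 21, 32.6), (np.float64(0.446), 9, 32.4), (np.float64(0.45), 8, 31.5), (np.float64(0.454), 16, -746.7), (np.float64(0.458), 8, 32.1), (np.float64(0.462), 9, 30.5), (np.float64(0.466), 8, 31.1)]
scene [(np.float64(0.66), 5, 23.2), (np.float64(0.664), 6, 23.3), (np.float64(0.668), 6, 22.7), (np.float64(0.672), 6, 23.2), (np.float64(0.676), 6, 22.1), (np.float64(0.68), 78, 19.6), (np.float64(0.684), 94, 16.5), (np.float64(0.688), 94, 16.4), (np.float64(0.692), 94, 16.0), (np.float64(0.696), 94, 16.4), (np.float64(0.7), 94, 16.2), (np.float64(0.704), 94, 16.8), (np.float64(0.708), 94, 16.6), (np.float64(0.712), 94, 16.3), (np.float64(0.716), 93, 16.0), (np.float64(0.72), 93, 16.3), (np.float64(0.724), 93, 16.3), (np.float64(0.728), 96, 15.8), (np.float64(0.732), 131, 12.7), (np.float64(0.736), 157, 12.3), (np.float64(0.74), 157, 12.3), (np.float64(0.
[... 963 characters left out ...]
676), 6, 25.1), (np.float64(0.68), 33, 24.5), (np.float64(0.684), 68, 20.1), (np.float64(0.688), 82, 19.0), (np.float64(0.692), 86, 19.3), (np.float64(0.696), 86, 19.0), (np.float64(0.7), 84, 18.8), (np.float64(0.704), 84, 18.9), (np.float64(0.708), 85, 18.8), (np.float64(0.712), 85, 19.5), (np.float64(0.716), 85, 18.4), (np.float64(0.72), 84, 18.7), (np.float64(0.724), 85, 18.7), (np.float64(0.728), 96, 18.7), (np.float64(0.732), 113, 17.6), (np.float64(0.736), 135, 15.0), (np.float64(0.74), 138, 14.4), (np.float64(0.744), 138, 14.8), (np.float64(0.748), 138, 15.0), (np.float64(0.752), 137, 15.8), (np.float64(0.756), 138, 15.2), (np.float64(0.76), 133, 14.7), (np.float64(0.764), 126, 14.7)]
```

Request:
carry_out(
  series="-0.003 -0.0001 0 0;-0.003 -0.0001 0 0;-0.003 0 0 0;-0.003 -0.0001 0 0;-0.003 -0.0001 0 0;-0.003 -0.0001 0 0;-0.003 0 0 0;-0.003 -0.0001 0 0;-0.003 -0.0001 0 0;-0.003 0 0 0;-0.003 -0.0001 0 0;-0.003 -0.0001 0 0;-0.003 0 0 0;-0.003 -0.0001 0 0",
)

```text
time: 21.2
tool_pos: [0.5718, 0.0829, 0.0678]
tcp_rot: [-3.141, -0.034, 0.0]
wrist_force: [0.1, 0.8, 5.0]
width: 0.28
grip_force: 110.2
```

Request:
carry_out(
  series="-0.003 -0.0001 0 0;-0.003 -0.0001 0 0;-0.003 0 0 0;-0.003 -0.0001 0 0;-0.003 -0.0001 0 0;-0.003 -0.0001 0 0;-0.003 0 0 0;-0.003 -0.0001 0 0;-0.003 -0.0001 0 0;-0.003 0 0 0",
)

```text
time: 22.45
tool_pos: [0.5417, 0.0822, 0.0677]
tcp_rot: [-3.141, -0.034, 0.0]
wrist_force: [0.3, 0.4, 5.7]
width: 0.288
grip_force: 110.2
```

Request:
carry_out(
  series="-0.003 -0.0001 0 0;-0.003 -0.0001 0 0;-0.003 0 0 0;-0.003 -0.0001 0 0;-0.003 -0.0001 0 0;-0.003 -0.0001 0 0;-0.003 0 0 0;-0.003 -0.0001 0 0;-0.003 -0.0001 0 0;-0.003 0 0 0;-0.002 0 0 0;0 0 0 0",
)

```text
time: 23.95
tool_pos: [0.5086, 0.0815, 0.0671]
tcp_rot: [-3.141, -0.034, 0.004]
wrist_force: [-2.2, 1.2, 5.2]
width: 0.285
grip_force: 110.2
```

```bash
python3 - <<'E'
from h import *
for n in("scene","side"):
    im,d,P=cam(n)
    Q=P.reshape(-1,3);s=cv2.cvtColor(im,cv2.COLOR_BGR2HSV).reshape(-1,3)[:,1]
    k=(abs(Q[:,1]-.08)<.045)&(s<60)&(Q[:,2]<.05)
    for x in np.arange(.43,.69,.01):
        b=Q[k&(abs(Q[:,0]-x)<.005)]
        if len(b)>8: print(n,round(x,2),len(b),np.median(b[:,2]).round(4))
im=cv2.imread
im,d,P=cam("side");cv2.imwrite("pics/g.png",cv2.resize(im[130:334,120:420],(800,544)))
E
```

```text
scene 0.44 15 0.0362
scene 0.45 62 -0.7508
scene 0.46 88 -0.7504
scene 0.47 78 -0.7519
scene 0.48 77 -0.7514
scene 0.49 78 -0.7503
scene 0.5 88 -0.7491
scene 0.51 83 -0.7517
scene 0.52 87 -0.7514
scene 0.53 86 -0.7511
scene 0.54 83 -0.7503
scene 0.55 99 -0.7513
scene 0.56 92 -0.7493
scene 0.57 125 -0.7474
scene 0.58 129 -0.7494
scene 0.59 127 -0.7474
scene 0.6 110 -0.7474
scene 0.61 65 0.0209
scene 0.62 59 0.0211
scene 0.63 63 0.0209
scene 0.64 58 0.0208
scene 0.65 69 0.0212
scene 0.66 68 0.0208
scene 0.67 68 0.0209
scene 0.68 56 0.021
side 0.43 16 0.0429
side 0.46 12 0.0242
side 0.47 48 0.0232
side 0.48 77 0.0232
side 0.49 76 0.0233
side 0.5 73 0.0229
side 0.51 74 0.023
side 0.52 56 0.023
side 0.53 50 0.0231
side 0.54 52 0.0231
side 0.55 58 0.0231
side 0.56 54 0.0231
side 0.57 47 0.0231
side 0.58 49 0.0232
side 0.59 42 0.0237
side 0.6 41 0.0232
side 0.61 49 0.0233
side 0.62 58 0.0231
side 0.63 64 0.0234
side 0.64 54 0.0235
side 0.65 64 0.023
side 0.66 57 0.0232
side 0.67 55 0.0234
side 0.68 37 0.0232
```

View pics/g.png

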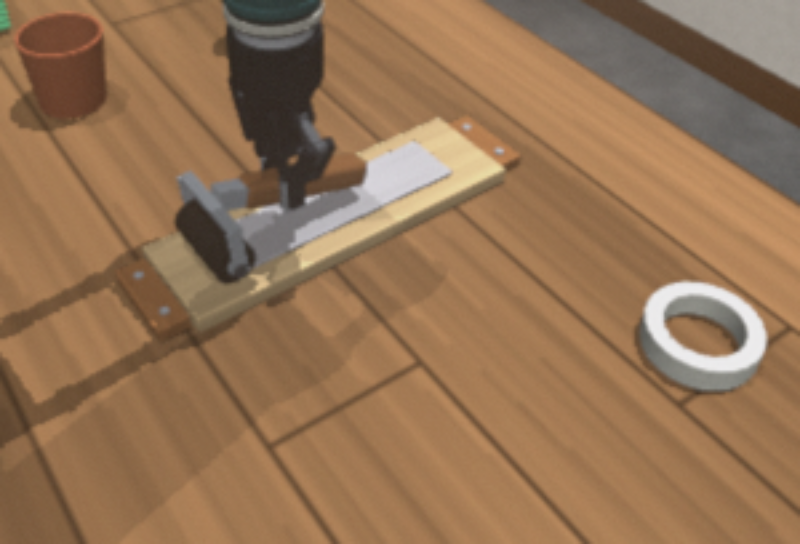

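The plate now reads level along its whole length. The side view shows the drum at the former raised end at about (215,240), with the butt clear of the plate. I'll lift off and bring the roller back to its old place.

Request:
carry_out(
  series="0 0 0.01 0;0 0 0.04 0;-0.001 -0.02 0 9.88;-0.001 -0.02 0 9.88;-0.001 -0.02 0 9.88;-0.001 -0.02 0 9.88;-0.001 -0.02 0 9.88;-0.001 -0.02 0 9.88;-0.001 -0.02 0 9.88;-0.001 -0.02 0 9.88;-0.001 -0.02 0 9.88;-0.001 -0.02 0 9.88;-0.001 -0.02 0 9.88;-0.001 -0.02 0 9.88;-0.001 -0.02 0 9.88;-0.001 -0.02 0 9.88;-0.001 -0.02 0 9.88;-0.001 -0.02 0 9.88;-0.001 -0.02 0 9.88;0 0 0 0",
)

```text
time: 26.6
tool_pos: [0.4919, -0.2595, 0.1166]
tcp_rot: [-0.299, -3.125, -0.001]
wrist_force: [-0.2, 0.0, -3.5]
width: 0.285
grip_force: 109.0
```

Request:
carry_out(
  series="0 0 0 0;0 0 -0.02 0;0 0 -0.025 0;0 0 -0.01 0;0 0 -0.007 0;0 0 0 0;0 0 0 0",
)

```text
time: 27.48
tool_pos: [0.4937, -0.2591, 0.0565]
tcp_rot: [0.295, 3.126, -0.001]
wrist_force: [-0.7, 0.2, -3.4]
width: 0.286
grip_force: 108.9
```

Request:
carry_out(
  series="0 0 0 0;0 0 -0.005 0;0 0 -0.003 0;0 0 -0.001 0;0 0 -0.001 0;0 0 0 0",
  grip_force=20,
)

```text
time: 28.22
tool_pos: [0.4935, -0.2589, 0.0459]
tcp_rot: [0.295, 3.127, -0.0]
wrist_force: [0.2, 0.6, -1.4]
width: 0.282
grip_force: 109.2
```

Request:
carry_out(
  series="0 0 -0.001 0;0 0 -0.001 0;0 0 -0.001 0;0 0 0 0",
)

```text
time: 28.72
tool_pos: [0.4956, -0.2594, 0.0449]
tcp_rot: [0.295, 3.122, -0.002]
wrist_force: [1.6, 4.4, 8.3]
width: 0.286
grip_force: 110.7
```

Request:
carry_out(
  series="0 0 0 0;0 0 0 0;0 0 0 0",
  jaw=-0.43,
  grip_force=20,
)

```text
time: 29.1
tool_pos: [0.4956, -0.2594, 0.0448]
tcp_rot: [0.295, 3.122, -0.002]
wrist_force: [1.9, 3.6, 7.8]
width: 0.29
grip_force: 90.2
```

Request:
carry_out(
  series="0 0 0 0;0 0 0 0;0 0 0 0",
  jaw=-0.41,
)

```text
time: 29.48
tool_pos: [0.4954, -0.2594, 0.0447]
tcp_rot: [0.295, 3.123, -0.002]
wrist_force: [1.0, 4.0, 6.6]
width: 0.299
grip_force: 44.5
```

Request:
carry_out(
  series="0 0 0 0;0 0 -0.001 0;0 0 -0.001 0;0 0 -0.001 0;0 0 -0.001 0;0 0 0 0",
  jaw=-0.4,
)

```text
time: 30.22
tool_pos: [0.4928, -0.2589, 0.0383]
tcp_rot: [-0.295, -3.127, 0.0]
wrist_force: [-0.3, 0.1, 0.7]
width: 0.302
grip_force: 21.1
```

Request:
carry_out(
  series="0 0 -0.001 0;0 0 -0.001 0;0 0 0 0",
)

```text
time: 30.6
tool_pos: [0.4936, -0.2591, 0.038]
tcp_rot: [0.295, 3.127, -0.001]
wrist_force: [-2.3, 2.7, 9.3]
width: 0.304
grip_force: 22.0
```

Request:
carry_out(
  series="0 0 0.0015 0;0 0 0 0",
)

```text
time: 30.85
tool_pos: [0.4929, -0.2589, 0.038]
tcp_rot: [-0.295, -3.128, 0.0]
wrist_force: [-0.0, 0.1, 2.9]
width: 0.3
grip_force: 21.1
```

Request:
carry_out(
  series="0 0 0 0;0 0 0 0;0 0 0 0",
  jaw=-0.3,
)

```text
time: 31.22
tool_pos: [0.4927, -0.2587, 0.0377]
tcp_rot: [-0.295, -3.127, -0.0]
wrist_force: [0.5, 0.2, 0.1]
width: 0.35
grip_force: 0.0
```

Request:
carry_out(
  series="0 0 0 0;0 0 0 0;0 0 0 0;0 0 0 0;0 0 0 0;0 0 0 0;0 0 0.02 0;0 0 0.04 0;0 0 0.05 0;0 0 0.05 0;0 0 0.05 0;0 0 0 0;0 0 0 0",
  jaw=1,
)

```text
time: 32.85
tool_pos: [0.4927, -0.2587, 0.2478]
tcp_rot: [-0.295, -3.128, -0.0]
wrist_force: [0.4, 0.8, -0.0]
width: 1.0
grip_force: 0.0
```

```bash
python3 - <<'E'
from h import *
im,d,P=cam("side");cv2.imwrite("pics/i.png",cv2.resize(im,(800,600)))
Q=P.reshape(-1,3);s=cv2.cvtColor(im,cv2.COLOR_BGR2HSV).reshape(-1,3)[:,1]
k=(abs(Q[:,1]-.08)<.045)&(s<60)&(Q[:,2]<.05)&(Q[:,2]>.019)
print([(round(x,2),float(np.median(Q[k&(abs(Q[:,0]-x)<.01)][:,2]).round(4))) for x in np.arange(.45,.69,.03)])
im,d,P=cam("wrist");Q=P.reshape(-1,3)
k=(Q[:,2]>.012)&(Q[:,2]<.1)&(Q[:,0]>.36)&(Q[:,0]<.65)&(Q[:,1]>-.36)&(Q[:,1]<-.19)
for a in np.arange(.4,.6,.015):
    b=k&(abs(Q[:,0]-a)<.0075)
    if b.sum(): print(round(a,3),b.sum(),(Q[b][:,1].min()+Q[b][:,1].max())/2,np.percentile(Q[b][:,2],90))
print(bot.read_state()["time"])
E
```

```text
[(np.float64(0.45), 0.0242), (np.float64(0.48), 0.0243), (np.float64(0.51), 0.0244), (np.float64(0.54), 0.0244), (np.float64(0.57), 0.0245), (np.float64(0.6), 0.0245), (np.float64(0.63), 0.0244), (np.float64(0.66), 0.0246)]
0.415 185 -0.24468046226942525 0.02897564496348006
0.43 270 -0.2464585057532469 0.033992941562167686
0.445 272 -0.24929278811117644 0.03962266940370602
0.46 272 -0.2522047815949484 0.0446752483321803
0.475 275 -0.25508710517828775 0.050204905923179645
0.49 272 -0.2579495336191262 0.055254633032926465
0.505 278 -0.26077944909919654 0.060992226834523135
0.52 258 -0.2632397396837382 0.06519889729052039
0.535 238 -0.27989742241539667 0.06763178825430374
0.55 878 -0.2743773777029131 0.06931617927572958
0.565 654 -0.2694793429395181 0.06391699598007607
0.58 12 -0.22949581236711697 0.06335614346725205
32.95
```

View pics/i.png

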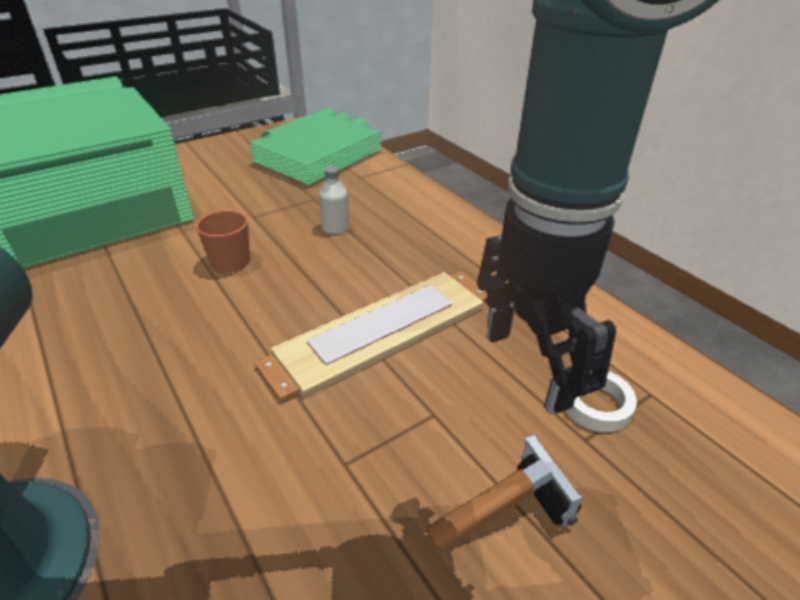

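The side view shows the plate flat at about (380,325). The roller lies as before at (505,500) with its slope restored, and the other things haven't moved, so I'm handing the job in.

```bash
python3 -c "
from workcell import bot
print(bot.finish_job())"
```

```text
the job is handed in; nothing more can be done
None
```

The job is handed in: I rolled the plate flat from the stuck end to the raised end with about 10 N and laid the roller back on the bench within a few millimetres of where it lay. The gripper let go and is clear, the bystanders weren't moved, and the clock read about 33 s at hand-in.

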